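Slide the square coaster out over the edge of the capsule stand

TASK

Push the square wooden coaster across the top of the black coffee-capsule stand, toward the stand's long far edge (the one away from the robot, above the row of capsules), until 30 mm of it sticks out past that edge, lying square to the edge, so that someone can take it from below. Slide it with the fingertips without lifting or tipping it, and leave the round coaster, the capsule, the cup and the jar where they stand. Finish clear of everything.

Things in the scene. Friction and masses are not known exactly. Their poses are not given: they have to be found in the camera images.
- stand: Low black coffee-capsule stand, fixed to the counter: a flat-topped slab 260 mm (its x) by 400 mm (its y), 60 mm high, with no rim. Origin: centre of its underside, at counter height; its top is at z = 60 mm. Its own +x points away from the robot (within 0.35 rad) to the long far edge, 130 mm from the origin, where capsules show in open cubbies below the 12 mm thick top.
- stand_edge (a point): Middle of the stand's long far edge, at the height of its top surface; same axes as the stand (x points outward over the edge, square to it; y runs along the edge).
- coaster: The square coaster to be slid: plain light wood, 100 x 100 mm, 8 mm thick, about 60 to 130 g, lying loose and flat on the left or the right half of the stand, turned up to 0.3 rad from square. Origin: centre of its underside. Its x points roughly toward the far edge.
- coaster_front (a point): Middle of the square coaster's front side (the side nearest the stand's far edge), 50 mm along the coaster's x from its centre, half-way up its thickness.
- round_coaster: Bystander: round coaster of the same wood, 92 mm across, 8 mm thick, lying on the other half of the stand. Origin: centre of its underside.
- capsule: Bystander: one metal coffee capsule, 37 mm across at its rim, 29 mm high, standing rim down on the stand midway between the two halves, toward the far edge. Origin: centre of its underside.
- cup: Bystander: white espresso mug, 66 mm across, 58 mm high, standing on the counter to one side of the stand. Origin: centre of its underside.
- jar: Bystander: amber jar with a steel lid, 68 mm across, 95 mm high, standing on the counter to the other side of the stand. Origin: centre of its underside.
Not all that is in view belongs to the job. What is shaped like the coaster but green or purple is not meant.

How it is judged:
At the end, for the whole second after the job is handed in: The square coaster lies flat and at rest on the stand with its front side 30 mm (22 to 38 mm, at the middle of that side) beyond the stand's far edge, square to the edge within 0.14 rad (8 degrees) (x of coaster_front in the frame of stand_edge between 0.022 and 0.038 m and angle between the x axis of coaster and the x axis of stand, either way round below 0.14 rad and height (world z) of coaster between 0.057 and 0.063 m and angle between coaster's own z axis and vertical below 0.04 rad and linear speed of coaster below 0.01 m/s); the robot touches nothing.
It fails at once if the square coaster is lifted more than 12 mm off the stand (height (world z) of coaster above 0.072 m).
It fails at once if the square coaster is tipped more than 0.2 rad or falls (angle between coaster's own z axis and vertical above 0.2 rad or height (world z) of coaster below 0.045 m).
It fails at once if the round coaster is moved more than 12 mm (distance of round_coaster from where it was at the start of the episode above 0.012 m).
It fails at once if the capsule is moved more than 12 mm or knocked over (distance of capsule from where it was at the start of the episode above 0.012 m or angle between capsule's own z axis and vertical above 0.4 rad).
It fails at once if the cup or the jar is moved more than 12 mm or tipped (distance of any of cup, jar from where it was at the start of the episode above 0.012 m or angle between any of cup, jar's own z axis and vertical above 0.4 rad).
It also fails if it takes over 38 s, if anything falls off the work surface, if the arm or the gripper's body presses on something with over 40 N, if the wrist force passes 120 N, or if a joint passes its speed limit or range.

ROBOT

A 6-joint arm with a two-finger parallel gripper is mounted at the origin on the work surface. World frame = base frame: x ahead of the robot, y to its left, z up, the work surface at z = 0. Lengths are in m, angles in rad, forces in N, time in s.
With the tool pointing down it reaches from about 0.375 to 0.975 m from the base axis. Payload 3.8 kg.
Tool frame: the origin (TCP) lies midway between the tips of the shut fingers; the grasp point (between the pads) lies 19 mm behind it; z points along the fingers, y is the direction in which the jaws open and shut (so a half turn about z gives the same grasp; the last joint's range is limited). The gripper opens to 85 mm and grips with 20 to 120 N. Pads are 22 mm wide; open, the fingers measure 114 mm over their backs; the gripper's body (76 mm by 85 mm) begins 54 mm behind the grasp point. The pads swing forward as they close: fully open they stand 13 mm farther back than shut.
Start: joints at [-1.33, 0.264, 1.604, -0, 1.274, -0.037], TCP at [0.185, -0.649, 0.231] pointing down, gripper open.
Joint ranges: [-2.63, 2.63], [-0.94, 2.18], [0.31, 2.57], [-1.31, 4.45], [0, 2.66], [-2.55, 2.55]. Speed limits (rad/s): [2.57, 2.57, 3.14, 3.14, 3.14, 3.14].

INTERFACE

Orientations are given as a rotation vector (axis times angle).
In Python, from workcell import bot gives the robot as it stands.
- The arm moves only by the tool drive_tool, never from a script. Its argument "steps" is a list of rows, each a list of 2 entries, a list of its own where there are three numbers: the shift along the tool's x, y, z in mm, then the turn about the tool's z in degrees. In form: [[[dx, dy, dz], twist], ...]. A call has 1 to 8 rows; each row shifts and turns the commanded pose from where the row before left it, along the tool's axes as they then stand; what a row does not reach is not made up. A row lasts 1/12 s, in which the tool goes at most 41.7 mm and 7.16 degrees, less where a joint would pass 70% of its speed; a pose out of reach is approached as far as the arm can. A call is refused whole if a number of a shift passes 41.7 or a number of a turn 7.16, either way. A call with a gripper value outside its range is refused whole. "jaw" is the opening, from 0 (shut) to 1 (fully open), set as the call begins (left out, the last holds). The fingers move at their own pace and stop on an object; "force" is the grip in N (left out, the last holds). Time passes only in rows, so rows that do not move let the fingers close. It gives the time, the measured TCP pose, the force and the opening at its end, in the units of the state.
- bot.read_state(): the state, without advancing time (a new reading comes with each control period).
- bot.read_camera(name): name is "side" or "top" or "wrist"; returns the picture (420x560x3 uint8, red, green, blue); there is no depth.
- bot.camera_info(name): a dict with "fx", "fy", "cx", "cy" (pixels), "position" and "attitude" of the camera in the world. Camera axes: x right, y down, z forward; pixel columns grow to the right and rows downward; lengths in m; the calibration is good to about 2 mm. A picture is of the moment at which its call begins: read the wrist's pose just before it. camera_info takes no time and is no camera call; for the wrist camera it gives the pose at the moment of the call.
- bot.finish_job(): hands the job in, once; it reports no verdict.
The state is a dict: "time": time; "q": joint angles; "joint_vel": joint speeds; "joint_torque": joint torques, N m; "tool_pos": TCP position; "tcp_rot": TCP orientation; "wrist_force": force on the tool from outside, world axes, zero at the start; "torque": the same for the moment, N m; "width": opening from 0.0 (shut) to 1.0 (fully open).
Only numpy, scipy, OpenCV 4.12 (cv2) and the standard library are available. Lean on these libraries where they do the work, as an engineer would, in place of code of your own. Each camera call takes 0.05 s, during which the arm holds its last target.

## Working session

There is one attempt and no reset: what is moved stays moved. The work goes in short steps, Python scripts to look and compute and a tool call to move; the robot and the scene stay as the last step left them, time stands still between calls to the robot, and variables do not carry over. Pictures are saved under pics/ and viewed, and the job is handed in when it is done.

Besides the shell and the picture viewer there is one more tool, called after ">>>" as name([rows], argument=value, ...), one row to a line, values as JSON. drive_tool: Moves the arm, as the interface text tells. Its arguments: {"type":"object","properties":{"steps":{"type":"array","items":{"type":"array"}},"jaw":{"type":"number"},"force":{"type":"number"}},"required":["steps"]}

```bash
mkdir -p pics; ls; python3 - <<'E'
from workcell import bot
import cv2
s=bot.read_state();print(s['time'],s['tool_pos'],s['tcp_rot'],s['width'])
for n in ['top','side']:
    i=bot.camera_info(n);print(n,i)
    cv2.imwrite(f'pics/{n}0.png',bot.read_camera(n)[:,:,::-1])
E
```

```text
pics
0.0 [ 0.18492993 -0.6483867   0.22994259] [-3.10908380e+00 -4.34692932e-01  3.54630095e-04] 0.9982866963858618
top {'fx': 403.8055922476308, 'fy': 403.8055922476308, 'cx': 278.4374764469321, 'cy': 205.79445140260955, 'position': array([0.44395628, 0.01830046, 1.10246546]), 'attitude': array([-2.18159456,  2.14115455, -0.14018865])}
side {'fx': 408.0469070277874, 'fy': 408.0469070277874, 'cx': 280.4419441531861, 'cy': 212.6247978014679, 'position': array([0.44775256, 0.75195787, 0.93498092]), 'attitude': array([-0.23301821,  2.86957235, -1.06409522])}
```

View pics/top0.png

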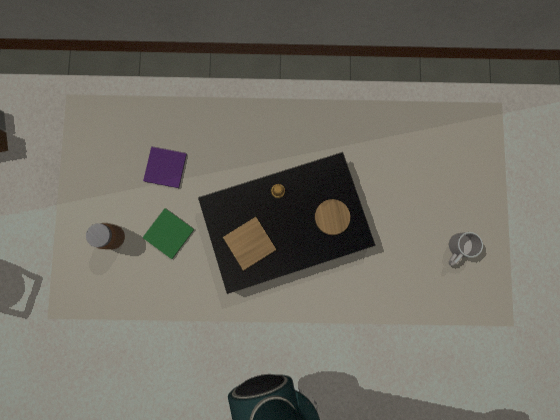

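View pics/side0.png

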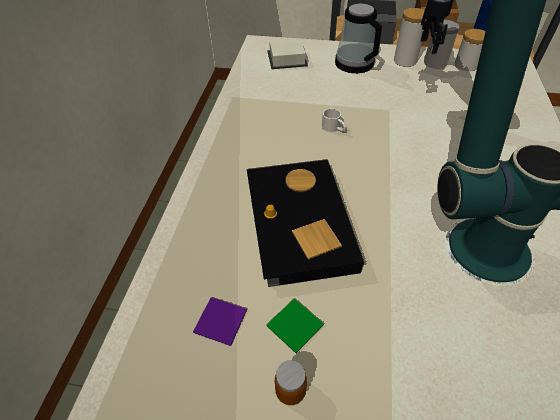

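The top view shows a wooden square at about (249,243), on the left half of the black stand. The purple square (165,167) and the green square (169,233) lie on the counter and are decoys. The round coaster is at (333,217), the capsule at (278,191), the cup at (466,245) and the jar at (105,236). The far edge runs from about (199,197) to (344,153). Next I'll measure and enlarge a crop to confirm.

```bash
cat > h.py <<'E'
import numpy as np, cv2
from scipy.spatial.transform import Rotation as R
from workcell import bot
def ray(info,uv,z):
    uv=np.atleast_2d(np.asarray(uv,float))
    d=np.c_[(uv[:,0]-info['cx'])/info['fx'],(uv[:,1]-info['cy'])/info['fy'],np.ones(len(uv))]
    d=R.from_rotvec(info['attitude']).apply(d); p=np.asarray(info['position'])
    return (p+d*((z-p[2])/d[:,2])[:,None])[:,:2]
def proj(info,P):
    c=R.from_rotvec(info['attitude']).inv().apply(np.atleast_2d(P)-info['position'])
    return np.c_[c[:,0]/c[:,2]*info['fx']+info['cx'],c[:,1]/c[:,2]*info['fy']+info['cy']]
def wood(im):
    h=cv2.cvtColor(im,cv2.COLOR_RGB2HSV)
    return cv2.inRange(h,(8,70,70),(25,255,255))
def biggest(m,roi=None):
    cs,_=cv2.findContours(m,cv2.RETR_EXTERNAL,cv2.CHAIN_APPROX_NONE)
    return sorted(cs,key=cv2.contourArea,reverse=True)
E
python3 - <<'E'
from h import *
im=cv2.imread('pics/top0.png')[:,:,::-1].copy(); I=bot.camera_info('top')
m=wood(im); m[:, :190]=0; m[:,390:]=0; m[:150]=0; m[300:]=0
for c in biggest(m)[:4]:
    a=cv2.contourArea(c)
    if a<60: continue
    w=ray(I,c[:,0],0.068).astype(np.float32); r=cv2.minAreaRect(w)
    print('wood',a,cv2.minAreaRect(c)[0],r, cv2.boxPoints(r).round(4).tolist())
g=cv2.inRange(im.max(2),0,45); g[:140]=0;g[310:]=0;g[:,:190]=0;g[:,390:]=0
g=cv2.morphologyEx(g,cv2.MORPH_OPEN,np.ones((3,3)))
c=biggest(g)[0]; h=cv2.convexHull(c); w=ray(I,c[:,0],0.06).astype(np.float32)
r=cv2.minAreaRect(w);print('stand',r,cv2.boxPoints(r).round(4).tolist())
print(cv2.approxPolyDP(h,4,True)[:,0].tolist(), ray(I,cv2.approxPolyDP(h,4,True)[:,0],.06).round(4).tolist())
for n,uv,z in [('cup',(467,245),.05),('jar',(97,236),.095)]: print(n,ray(I,uv,z))
cr=cv2.resize(im[140:310,185:395],None,fx=3.5,fy=3.5,interpolation=cv2.INTER_CUBIC); cv2.imwrite('pics/crop0.png',cr[:,:,::-1])
E
```

```text
wood 1471.5 (249.1024627685547, 243.1270294189453) ((0.4742411673069, 0.08524184674024582), (0.10045254230499268, 0.09953676909208298), 33.22560119628906) [[0.4050000011920929, 0.09939999878406525], [0.4595000147819519, 0.016100000590085983], [0.5435000061988831, 0.07109999656677246], [0.48899999260902405, 0.15440000593662262]]
wood 933.5 (332.0, 216.5) ((0.5464801788330078, -0.126358762383461), (0.0906359851360321, 0.08778327703475952), 0.4092470109462738) [[0.5008000135421753, -0.0828000009059906], [0.5015000104904175, -0.17059999704360962], [0.5921000242233276, -0.16990000009536743], [0.5914999842643738, -0.08209999650716782]]
wood 135.0 (277.5, 190.5) ((0.6113210916519165, 0.015305527485907078), (0.03412717580795288, 0.03373557701706886), 1.1114634275436401) [[0.5939000248908997, 0.03180000185966492], [0.5946000218391418, -0.0019000000320374966], [0.6287000179290771, -0.0012000000569969416], [0.6280999779701233, 0.032499998807907104]]
stand ((0.5326294302940369, -0.00805695354938507), (0.25816038250923157, 0.3979092538356781), 18.87302017211914) [[0.34610000252723694, 0.13840000331401825], [0.4747999906539917, -0.23810000717639923], [0.7190999984741211, -0.15459999442100525], [0.590399980545044, 0.22200000286102295]]
[[342, 154], [374, 245], [227, 292], [199, 198]] [[0.7137, -0.1536], [0.4754, -0.2358], [0.35, 0.1383], [0.5888, 0.2192]]
cup [[ 0.48014951 -0.48095897]]
jar [[0.48388377 0.46116361]]
```

View pics/crop0.png

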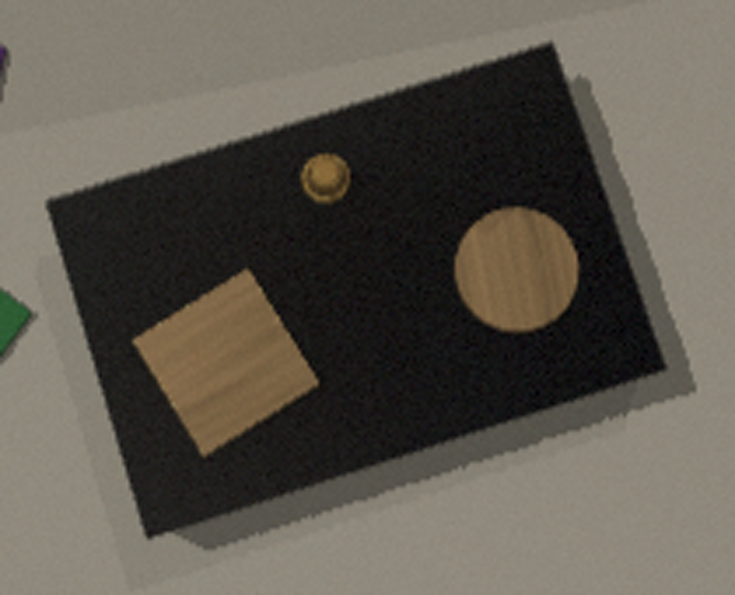

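The crop confirms the target: a plain light-wood square on the stand's left half. The green and purple squares are on the counter. In the stand frame (yaw 18.9°, centre (.533,-.008)) the coaster sits at x=-25, y=107 mm, turned +14°. The plan is to push its rear side toward +x with two slightly open fingertips, both lined up with the far edge, so the coaster squares itself as it moves about 135 mm.

>>> drive_tool([
  [[22,-23,0],-0.5],
  [[22,-23,0],-0.5],
  [[22,-23,0],-0.5],
  [[22,-23,0],-0.5],
  [[22,-23,0],-0.5],
  [[22,-23,0],-0.5],
  [[22,-23,0],0],
  [[22,-23,0],0],
], jaw=0.35)

```text
time: 0.77
tool_pos: [0.2974, -0.4188, 0.2307]
tcp_rot: [-3.098, -0.516, 0.0]
wrist_force: [0.4, 0.3, 0.7]
width: 0.348
```

>>> drive_tool([
  [[20,-23,0],0],
  [[20,-23,0],0],
  [[20,-23,0],0],
  [[20,-23,0],0],
  [[20,-23,0],0],
  [[20,-23,0],0],
  [[20,-23,0],0],
  [[0,0,0],0],
])

```text
time: 1.43
tool_pos: [0.3783, -0.2186, 0.2308]
tcp_rot: [-3.095, -0.522, -0.001]
wrist_force: [0.2, 0.6, -0.9]
width: 0.351
```

```bash
cat >> h.py <<'E'
YAW=np.deg2rad(18.87); C=np.array([.5326,-.0081]); X=np.array([np.cos(YAW),np.sin(YAW)]);Y=np.array([-X[1],X[0]])
def st(p): d=np.asarray(p)[...,:2]-C; return np.stack([d@X,d@Y],-1)
def wl(s): return C+s[0]*X+s[1]*Y
def tool(goal=None):
    s=bot.read_state(); M=R.from_rotvec(s['tcp_rot']).as_matrix()
    print('t',round(s['time'],2),'pos',s['tool_pos'].round(4),'stand',(st(s['tool_pos'])*1e3).round(1),'toolx yaw-stand deg',round(np.rad2deg(np.arctan2(M[1,0],M[0,0])-YAW),2),'zaxis',M[:,2].round(3),'F',s['wrist_force'].round(2),'w',round(s['width'],3),'q',s['q'].round(2))
    if goal is not None:
        g=np.r_[wl(goal[:2]),goal[2]]; print('shift mm',((g-s['tool_pos'])@M*1e3).round(1))
E
python3 -c "
from h import *
tool((-.110,.106,.231))"
```

```text
t 1.43 pos [ 0.3783 -0.2186  0.2308] stand [-214.  -149.2] toolx yaw-stand deg 0.27 zaxis [ 0.     0.003 -1.   ] F [ 0.16  0.6  -0.88] w 0.351 q [-0.58 -0.2   2.08  0.    1.26  0.65]
shift mm [ 105.3 -254.7    0.6]
```

>>> drive_tool([
  [[14,-31,0],0],
  [[14,-31,0],0],
  [[14,-31,0],0],
  [[14,-31,0],0],
  [[14,-31,0],0],
  [[14,-31,0],0],
  [[12,-31,0],0],
  [[9,-31,0],0],
])

```text
time: 2.1
tool_pos: [0.3963, 0.047, 0.2312]
tcp_rot: [3.099, 0.516, 0.001]
wrist_force: [1.4, 0.9, -0.2]
width: 0.348
```

>>> drive_tool([
  [[0,-7,25],0.3],
  [[0,0,25],0],
  [[0,0,25],0],
  [[0,0,25],0],
  [[0,0,20],0],
  [[0,0,0],0],
  [[0,0,0],0],
])

```text
time: 2.68
tool_pos: [0.3928, 0.052, 0.1102]
tcp_rot: [-3.1, -0.508, 0.006]
wrist_force: [0.9, -0.4, 0.5]
width: 0.348
```

```bash
python3 -c "
from h import *
tool((-.110,.106,.075))
I=bot.camera_info('wrist');print(I)
cv2.imwrite('pics/w1.png',bot.read_camera('wrist')[:,:,::-1])
cv2.imwrite('pics/t1.png',bot.read_camera('top')[:,:,::-1])
"
```

```text
t 2.68 pos [0.3928 0.052  0.1102] stand [-112.9  102.1] toolx yaw-stand deg -0.26 zaxis [-0.004 -0.    -1.   ] F [ 0.9  -0.4   0.53] w 0.348 q [ 0.07 -0.17  2.29 -0.    1.02  1.32]
shift mm [ 3.  -3.9 35.2]
{'fx': 333.9143696460474, 'fy': 333.9143696460474, 'cx': 278.2836271968038, 'cy': 211.0407382266089, 'position': array([0.46524101, 0.07665514, 0.25269807]), 'attitude': array([ 2.34376132, -1.68433583, -0.25486002])}
```

View pics/w1.png

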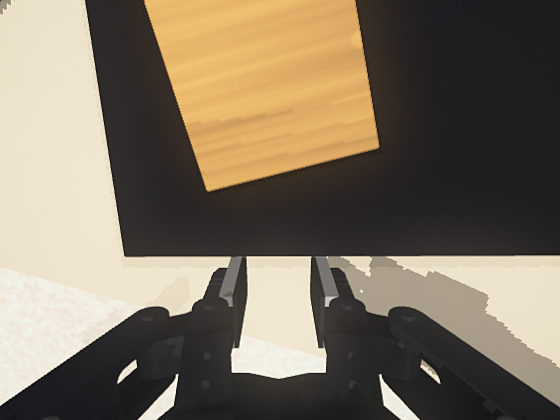

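View pics/t1.png

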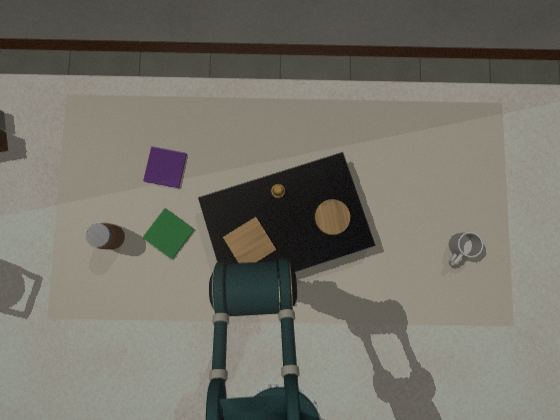

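The wrist view shows the fingertips at about (240,257) and (318,257), behind the coaster's rear side, which runs from (207,191) to (380,148). The gap is clear. I'll descend and feel for the stand's top.

```bash
python3 -c "
from h import *
I=bot.camera_info('wrist')
print(st(ray(I,[(207,191),(380,148)],.068)),st(ray(I,[(125,256),(560,256)],.06)))"
```

```text
[[-0.07951659  0.14255847]
 [-0.0555314   0.0449368 ]] [[-0.12366317  0.19939663]
 [-0.1252243  -0.07823715]]
```

>>> drive_tool([
  [[2,-4,15],0],
  [[0,0,15],0],
  [[0,0,7],0],
  [[0,0,4],0],
  [[0,0,2],0],
  [[0,0,2],0],
  [[0,0,0],0],
  [[0,0,0],0],
])

```text
time: 3.45
tool_pos: [0.3952, 0.0568, 0.0669]
tcp_rot: [3.1, 0.508, 0.002]
wrist_force: [-0.2, -0.0, -0.2]
width: 0.35
```

>>> drive_tool([
  [[0,0,2],0],
  [[0,0,2],0],
  [[0,0,1],0],
  [[0,0,0],0],
  [[0,0,0],0],
])

```text
time: 3.87
tool_pos: [0.3945, 0.0568, 0.0611]
tcp_rot: [-3.1, -0.508, 0.001]
wrist_force: [1.0, -0.5, -0.1]
width: 0.346
```

>>> drive_tool([
  [[0,0,1],0],
  [[0,0,0],0],
  [[0,0,0],0],
])

```text
time: 4.12
tool_pos: [0.3947, 0.0568, 0.0602]
tcp_rot: [3.1, 0.508, -0.0]
wrist_force: [-0.4, -0.8, -0.3]
width: 0.347
```

>>> drive_tool([
  [[0,0,1],0],
  [[0,0,0],0],
  [[0,0,0],0],
])

```text
time: 4.37
tool_pos: [0.3949, 0.0569, 0.0596]
tcp_rot: [3.1, 0.508, 0.0]
wrist_force: [-1.4, -0.1, 4.1]
width: 0.346
```

>>> drive_tool([
  [[0,0,1],0],
  [[0,0,0],0],
  [[0,0,0],0],
])

```text
time: 4.62
tool_pos: [0.395, 0.0569, 0.0595]
tcp_rot: [3.1, 0.508, -0.0]
wrist_force: [-4.6, 0.1, 12.3]
width: 0.35
```

>>> drive_tool([
  [[0,0,1],0],
  [[0,0,0],0],
  [[0,0,0],0],
])

```text
time: 4.87
tool_pos: [0.395, 0.0568, 0.0595]
tcp_rot: [3.1, 0.508, -0.001]
wrist_force: [-9.3, -1.2, 21.9]
width: 0.351
```

The stand is felt at TCP z≈0.0596. I'll lift 5.5 mm so the tips meet the coaster mid-edge, then push slowly.

>>> drive_tool([
  [[0,0,-5.5],0],
  [[0,0,0],0],
  [[0,0,0],0],
])

```text
time: 5.12
tool_pos: [0.395, 0.0569, 0.0629]
tcp_rot: [3.1, 0.508, 0.001]
wrist_force: [0.4, -0.2, -0.0]
width: 0.351
```

>>> drive_tool([
  [[4,0,0],0],
  [[4,0,0],0],
  [[4,0,0],0],
  [[4,0,0],0],
  [[4,0,0],0],
  [[4,0,0],0],
  [[4,0,0],0],
  [[4,0,0],0],
])

```text
time: 5.78
tool_pos: [0.4253, 0.0672, 0.0626]
tcp_rot: [-3.1, -0.508, 0.001]
wrist_force: [-1.3, -0.4, 0.5]
width: 0.351
```

>>> drive_tool([
  [[4,0,0],0],
  [[4,0,0],0],
  [[4,0,0],0],
  [[4,0,0],0],
  [[4,0,0],0],
  [[2,0,0],0],
  [[0,0,0],0],
  [[0,0,0],0],
])

```text
time: 6.45
tool_pos: [0.4461, 0.0741, 0.0628]
tcp_rot: [3.1, 0.508, 0.0]
wrist_force: [-0.4, -0.1, 0.3]
width: 0.35
```

```bash
python3 -c "
from h import *
tool()
cv2.imwrite('pics/w2.png',bot.read_camera('wrist')[:,:,::-1])
"
```

```text
t 6.45 pos [0.4461 0.0741 0.0628] stand [-55.3 105.8] toolx yaw-stand deg -0.25 zaxis [ 0. -0. -1.] F [-0.37 -0.1   0.32] w 0.35 q [ 0.11  0.02  2.22 -0.    0.9   1.36]
```

View pics/w2.png

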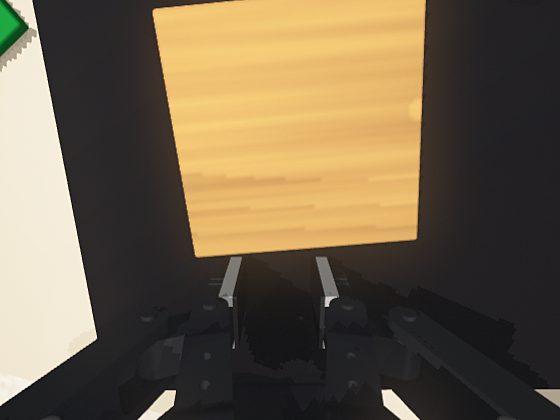

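The coaster is turning square as intended: its rear side is now rows 257 to 240. It sits about 12 mm to the right of the finger centre, so I'll back off, recentre and continue.

>>> drive_tool([
  [[-5,0,0],0.2],
  [[-2,5,0],0],
  [[0,5,0],0],
  [[3,0,0],0],
  [[4,0,0],0],
  [[4,0,0],0],
  [[4,0,0],0],
  [[4,0,0],0],
])

```text
time: 7.17
tool_pos: [0.4609, 0.0686, 0.0628]
tcp_rot: [-3.101, -0.503, 0.0]
wrist_force: [-0.3, -0.2, 0.8]
width: 0.351
```

>>> drive_tool([
  [[4,0,0],0],
  [[4,0,0],0],
  [[4,0,0],0],
  [[4,0,0],0],
  [[4,0,0],0],
  [[4,0,0],0],
  [[4,0,0],0],
  [[4,0,0],0],
])

```text
time: 7.83
tool_pos: [0.4912, 0.0786, 0.0627]
tcp_rot: [-3.101, -0.503, 0.0]
wrist_force: [-0.4, -0.7, -1.0]
width: 0.347
```

>>> drive_tool([
  [[4,0,0],0],
  [[4,0,0],0],
  [[4,0,0],0],
  [[4,0,0],0],
  [[3,0,0],0],
  [[1,0,0],0],
  [[0,0,0],0],
  [[0,0,0],0],
])

```text
time: 8.5
tool_pos: [0.5098, 0.0848, 0.0628]
tcp_rot: [-3.101, -0.503, -0.0]
wrist_force: [-0.0, 0.1, 0.1]
width: 0.349
```

```bash
cat >> h.py <<'E'
def look(k):
    for n in ['wrist','top','side']:
        I=bot.camera_info(n); im=bot.read_camera(n); cv2.imwrite(f'pics/{n}{k}.png',im[:,:,::-1])
        m=wood(im)
        if n=='top': m[:,:190]=0;m[:,300:]=0;m[:110]=0;m[300:]=0
        if n=='side': m[:160]=0;m[295:]=0;m[:,:200]=0;m[:,390:]=0
        for c in biggest(m)[:2]:
            if cv2.contourArea(c)<300: continue
            w=ray(I,c[:,0],.068); s=(st(w)*1e3).astype(np.float32); r=cv2.minAreaRect(s)
            p=cv2.boxPoints(r); print(n,np.round(r[0],1),np.round(r[1],1),round(r[2],1),'box',p.round(0).tolist())
E
python3 -c "
from h import *
tool(); look(3)
"
```

```text
t 8.5 pos [0.5098 0.0848 0.0628] stand [ 8.5 95.3] toolx yaw-stand deg -0.45 zaxis [ 0.  0. -1.] F [-0.    0.15  0.07] w 0.349 q [0.12 0.14 2.09 0.   0.91 1.37]
wrist [71.4 93.5] [99.6 99.4] 89.5 box [[21.0, 44.0], [121.0, 43.0], [122.0, 143.0], [22.0, 144.0]]
wrist [85.6  1.6] [35.1 33. ] 13.4 box [[65.0, 14.0], [72.0, -19.0], [107.0, -10.0], [99.0, 22.0]]
side [71.5 96.6] [103.5  99.5] 89.4 box [[21.0, 45.0], [121.0, 44.0], [122.0, 148.0], [22.0, 149.0]]
```

View pics/wrist3.png

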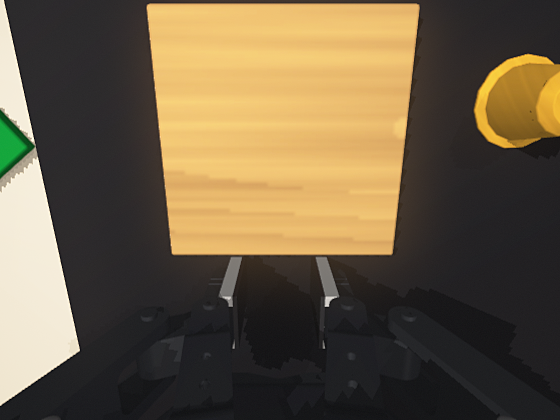

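View pics/top3.png

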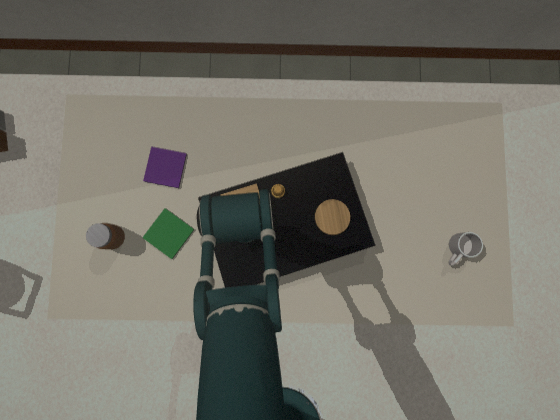

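The coaster is square now (within 0.5°), with its centre at x≈71 mm by both the wrist and side cameras. The target is 110. I'll push about 34 mm, then measure again.

>>> drive_tool([
  [[4,0,0],0.2],
  [[4,0,0],0.2],
  [[4,0,0],0],
  [[4,0,0],0],
  [[4,0,0],0],
  [[4,0,0],0],
  [[4,0,0],0],
  [[3,0,0],0],
])

```text
time: 9.32
tool_pos: [0.5399, 0.0946, 0.0628]
tcp_rot: [3.103, 0.492, 0.0]
wrist_force: [-0.9, -0.2, -0.3]
width: 0.351
```

>>> drive_tool([
  [[2,0,0],0],
  [[1,0,0],0],
  [[0,0,0],0],
  [[0,0,0],0],
])

```text
time: 9.65
tool_pos: [0.5422, 0.0954, 0.0628]
tcp_rot: [-3.103, -0.492, -0.0]
wrist_force: [0.1, -0.0, -0.2]
width: 0.35
```

```bash
python3 -c "
from h import *
tool(); look(4)
im=cv2.imread('pics/side4.png'); cv2.imwrite('pics/side4c.png',cv2.resize(im[150:300,220:380],None,fx=4,fy=4,interpolation=cv2.INTER_CUBIC))
"
```

```text
t 9.65 pos [0.5422 0.0954 0.0628] stand [42.5 94.8] toolx yaw-stand deg -0.85 zaxis [ 0.  0. -1.] F [ 0.13 -0.01 -0.21] w 0.35 q [0.13 0.2  2.02 0.   0.92 1.39]
wrist [105.1  92.5] [99.5 98.8] 89.1 box [[55.0, 44.0], [154.0, 42.0], [155.0, 142.0], [57.0, 143.0]]
wrist [87.1 -5.4] [46.7 35.5] 85.0 box [[67.0, -27.0], [103.0, -30.0], [107.0, 16.0], [72.0, 19.0]]
side [105.3  96.7] [106.   99.5] 89.2 box [[55.0, 44.0], [154.0, 43.0], [156.0, 149.0], [56.0, 150.0]]
```

View pics/side4c.png

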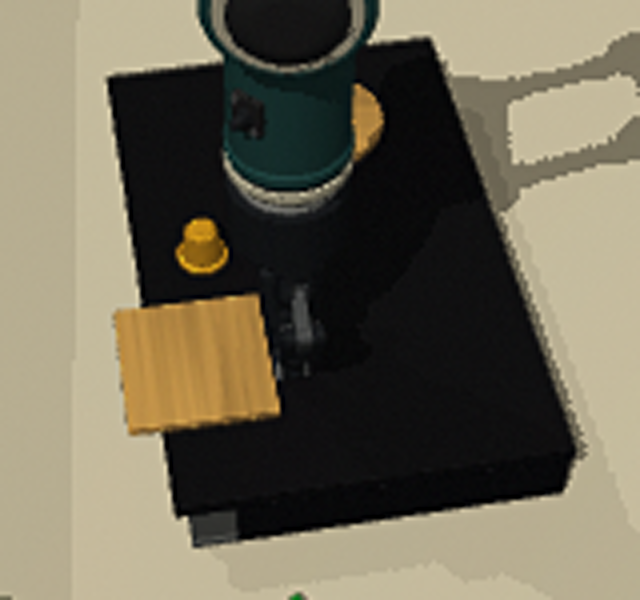

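View pics/top4.png

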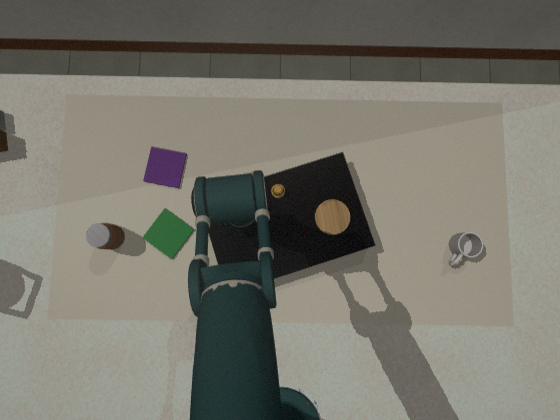

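The side crop shows the coaster over the far edge, which runs from about crop (108,78) to (175,515). I'll cross-check the edge position from this same view.

```bash
python3 -c "
from h import *
I=bot.camera_info('side')
im=cv2.imread('pics/side4.png').max(2).astype(float)
P=[]
for r in list(range(178,222))+list(range(262,274)):
    row=im[r,235:275]; 
    i=np.argmax(row<80); a,b=row[i-1],row[i]; P.append((235+i-1+(a-80)/(a-b)+0.0,r))
s=st(ray(I,P,.06))*1e3
print(np.median(s[:,0]),s[::6].round(1).tolist(),np.polyfit(s[:,1],s[:,0],1))
# front side of coaster
Q=[]
for r in range(232,256):
    row=cv2.cvtColor(cv2.imread('pics/side4.png'),cv2.COLOR_BGR2HSV)[r,235:275,1].astype(float)
    i=np.argmax(row>110);Q.append((235+i-.5,r))
s=st(ray(I,Q,.068))*1e3;print(np.median(s[:,0]),np.polyfit(s[:,1],s[:,0],1),s[::4].round(1).tolist())
"
```

```text
133.24336895528472 [[133.3, -155.5], [133.1, -129.2], [132.9, -103.7], [132.8, -78.9], [133.1, -54.7], [133.0, -31.1], [132.9, -8.2], [133.8, 14.1], [133.0, 168.8], [133.3, 187.0]] [1.67286772e-04 1.33265997e+02]
154.3045073211311 [1.31632464e-02 1.53092870e+02] [[153.9, 60.0], [152.8, 74.0], [154.3, 87.3], [153.2, 100.9], [154.6, 113.8], [156.1, 126.4]]
```

Relative to the edge seen in the same view (133.2), the front is at about 154.5–155, so the overhang is about 22 mm. Push 8 mm more, then back off and check from the unobstructed top view.

>>> drive_tool([
  [[3,0,0],0],
  [[3,0,0],0],
  [[1,0,0],0],
  [[1,0,0],0],
  [[0,0,0],0],
  [[0,0,0],0],
])

```text
time: 10.3
tool_pos: [0.5499, 0.0979, 0.0628]
tcp_rot: [-3.103, -0.492, -0.0]
wrist_force: [-1.1, -0.2, -0.4]
width: 0.35
```

>>> drive_tool([
  [[-4,0,0],0],
  [[-10,0,0],0],
  [[-20,0,-10],0],
  [[-30,0,-20],0],
  [[-35,0,-20],0],
  [[-35,0,-20],0],
  [[-20,10,-20],0],
  [[0,20,-25],0],
])

```text
time: 10.97
tool_pos: [0.4054, 0.0218, 0.1758]
tcp_rot: [-3.101, -0.494, 0.011]
wrist_force: [1.0, 0.4, 0.2]
width: 0.351
```

>>> drive_tool([
  [[0,35,-10],0],
  [[-5,35,-5],0],
  [[-5,35,0],0],
  [[-5,35,0],0],
  [[-5,35,0],0],
  [[-5,35,0],0],
  [[0,35,0],0],
  [[0,0,0],0],
])

```text
time: 11.63
tool_pos: [0.4651, -0.2242, 0.193]
tcp_rot: [3.1, 0.485, 0.002]
wrist_force: [0.2, 0.9, 0.4]
width: 0.345
```

```bash
python3 -c "
from h import *
tool(); look(5)
I=bot.camera_info('top'); im=cv2.imread('pics/top5.png')[:,:,::-1]
g=cv2.inRange(im.max(2),0,45); g[:140]=0;g[310:]=0;g[:,:190]=0;g[:,390:]=0
c=biggest(cv2.morphologyEx(g,cv2.MORPH_OPEN,np.ones((3,3))))[0]; s=st(ray(I,c[:,0],.06))*1e3
f=s[(s[:,0]>115)&(s[:,1]<20)&(s[:,1]>-180)];print('edge right part',np.median(f[:,0]),np.polyfit(f[:,1],f[:,0],1))
I=bot.camera_info('side'); im=cv2.imread('pics/side5.png')
P=[];g=im.max(2).astype(float)
for r in list(range(178,222))+list(range(262,274)):
    row=g[r,235:275]; i=np.argmax(row<80); a,b=row[i-1],row[i]; P.append((234+i+(a-80)/(a-b),r))
print('side edge',np.median(st(ray(I,P,.06))[:,0])*1e3)
im=cv2.imread('pics/top5.png'); cv2.imwrite('pics/top5c.png',cv2.resize(im[140:310,185:395],None,fx=3.5,fy=3.5,interpolation=cv2.INTER_CUBIC))
"
```

```text
t 11.63 pos [ 0.4651 -0.2242  0.193 ] stand [-133.7 -182.6] toolx yaw-stand deg -1.08 zaxis [ 0.002 -0.003 -1.   ] F [0.16 0.93 0.45] w 0.345 q [-0.5  -0.01  1.98 -0.    1.17  0.77]
wrist [ -25.9 -117.5] [92.  85.1] 89.0 box [[-69.0, -163.0], [16.0, -164.0], [17.0, -72.0], [-68.0, -71.0]]
top [109.2  92.6] [ 99.7 100.2] 89.3 box [[58.0, 43.0], [159.0, 42.0], [160.0, 142.0], [60.0, 143.0]]
side [113.2  96.1] [105.   99.6] 89.2 box [[63.0, 44.0], [162.0, 43.0], [164.0, 148.0], [64.0, 149.0]]
side [ -22.8 -111.8] [94.  87.7] 79.9 box [[-74.0, -150.0], [12.0, -166.0], [29.0, -73.0], [-58.0, -58.0]]
edge right part 126.72120024459426 [1.05750162e-04 1.26721719e+02]
side edge 133.4026825024443
```

View pics/top5c.png

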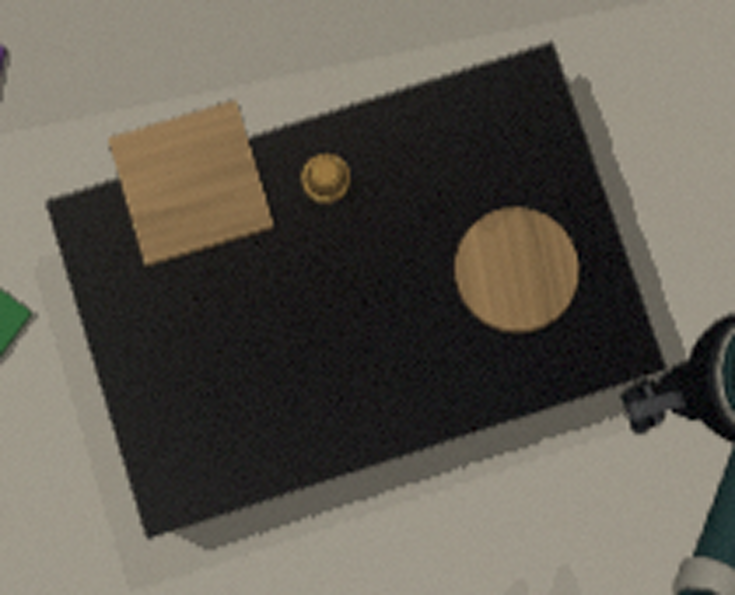

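The top and side views agree. The front is at about 160–163 mm and the edge at 127–133 mm, so the overhang is about 30 mm (top 30–33, side 30), square within 1°. The capsule (crop 325,178) and round coaster (crop 517,268) are where they were at the start. The gripper is clear at z=0.19, so I'm handing in.

```bash
python3 -c "
from workcell import bot
print(bot.finish_job())"
```

```text
the job is handed in; nothing more can be done
None
```

I pushed the square wooden coaster along the stand with two slightly open fingertips on its rear side. It squared itself as it moved. I then backed off and handed the job in at about 12 s; no verdict was reported.

**Overhang:** my last checks put the front about 30 mm past the far edge. The side view gave about 30 mm and the top view 30–33 mm. The cameras disagreed by a few millimetres on where the edge itself lies, so I compared the coaster with the edge within each view.

**Angle:** it lies square to the edge within about 1°.

**Bystanders:** the capsule and round coaster look unmoved in the last top view. I did not re-measure the cup and jar; the arm never went near them.

**Robot:** it finished clear of everything, with the gripper at z ≈ 0.19 m. I touched the stand's top lightly once, at about 22 N, to find its height.

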